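# Feel out and press the concealed catch of a spare drive unit's battery door

## Robot

A 6-joint arm with a two-finger parallel gripper is mounted at the origin on the work surface. World frame = base frame: x ahead of the robot, y to its left, z up, the work surface at z = 0. Lengths are in m, angles in rad, forces in N, time in s.
With the tool pointing down it reaches from about 0.35 to 0.925 m from the base axis. Payload 6.4 kg.
Tool frame: the origin (TCP) lies at the very end of the fingers, on their centre line; the grasp point (between the pads) lies 19 mm behind it; z points along the fingers, x is the direction in which the jaws open and shut, and the axes are right-handed (so a half turn about z gives the same grasp; the last joint's range is limited). The gripper opens to 85 mm and grips with 20 to 120 N. Pads are 22 mm wide; open, the fingers measure 114 mm over their backs; the gripper's body (76 mm by 85 mm) begins 54 mm behind the grasp point. The pads swing forward as they close: fully open they stand 13 mm farther back than shut.
Start: joints at [-1.422, 0.245, 1.558, -0, 1.339, -0.174], TCP at [0.206, -0.616, 0.231] pointing down, gripper open.
Joint ranges: [-3.13, 3.13], [-1.02, 2.26], [0.13, 2.54], [-0.95, 4.09], [0.21, 2.88], [-2.74, 2.74]. Speed limits (rad/s): [2.57, 2.57, 3.14, 3.14, 3.14, 3.14].

## Interface

Orientations are given as a unit quaternion [x, y, z, w].
In Python, from station import telemetry, eyes, order gives the robot as it stands.
- The arm moves only by the tool apply_moves, never from a script. Its argument "rows" is text: rows parted by semicolons, each of 5 numbers parted by spaces: the shift along the tool's x, y, z in mm, then the turn about the tool's z in rad, then the closure in counts, from 0 (fully open) to 255 (shut). A call has 1 to 5 rows; each row shifts and turns the commanded pose from where the row before left it, along the tool's axes as they then stand; what a row does not reach is not made up. A row lasts 1/8 s, in which the tool goes at most 62.5 mm and 10.7 degrees, less where a joint would pass 70% of its speed; a pose out of reach is approached as far as the arm can. A call is refused whole if a number of a shift passes 62.5 or a number of a turn 0.188, either way. A call with a gripper value outside its range is refused whole. The fingers move at their own pace and stop on an object; "squeeze" is the grip in N (left out, the last holds). Time passes only in rows, so rows that do not move let the fingers close. It gives the time, the measured TCP pose, the force and the opening at its end, in the units of the state.
- telemetry.observe(): the state, without advancing time (a new reading comes with each control period).
- eyes.grab_frame(name): name is "side" or "top" or "wrist"; returns the picture (420x560x3 uint8, red, green, blue); there is no depth.
- eyes.camera_info(name): a dict with "fx", "fy", "cx", "cy" (pixels), "extrinsics" (4x4, takes a point from world to camera coordinates). Camera axes: x right, y down, z forward; pixel columns grow to the right and rows downward; lengths in m; the calibration is good to about 2 mm. A picture is of the moment at which its call begins: read the wrist's pose just before it. camera_info takes no time and is no camera call; for the wrist camera it gives the pose at the moment of the call.
- order.hand_in(): hands the job in, once; it reports no verdict.
The state is a dict: "time_s": time; "joint_pos": joint angles; "joint_velocities": joint speeds; "joint_efforts": joint torques, N m; "eef_pos": TCP position; "orientation": TCP orientation; "contact_force": force on the tool from outside, world axes, zero at the start; "ft_torque": the same for the moment, N m; "width": finger opening in m.
Only numpy, scipy, OpenCV 4.12 (cv2) and the standard library are available. Lean on these libraries where they do the work, as an engineer would, in place of code of your own. Each camera call takes 0.05 s, during which the arm holds its last target.

## Task

One of the six recessed discs in the metal panel of the spare drive unit is the catch of its battery door, and the other five are fixed blanking plugs that look the same. Feel across the panel with the fingertips for the disc that gives and press it fully in, so that it lifts the door ajar and stays in; then move the hand clear. Do not touch the door itself, and leave the loose spares lying on and around the unit where they are.

Things in the scene. Friction and masses are not known exactly. Their poses are not given: they have to be found in the camera images.
- drive_unit: The spare drive unit, fixed to the bench: a flat grey box 300 (its x) by 290 (its y) by 70 mm high. Origin: centre of its underside; x points from the panel half to the door half, z up. The half on the robot's side (x from -150 to +20 mm) is a level bare-metal panel, the other half holds the grey battery door, flush with it.
- panel (a point): Centre of the disc pattern, on the panel's face (70 mm above the bench); axes as the unit's. Six round 50 mm holes, centred at x = -32 and +32 mm, each with y = -64, 0 and +64 mm from here. In each lies a 48 mm steel disc, its face 3 mm below the panel's. Five are rigid plugs; the sixth, a different one each time, is the catch. They look alike.
- catch (a joint): How far the catch disc is pushed in: 0 = out (face 3 mm below the panel's), 0.008 m = fully in, at its hard stop. It slides straight down against a drag of about 6 N (more if pushed fast) and stays where it is left. This does not say which disc is the catch.
- battery_door: The battery door: grey plate 97 (x) by 197 (y) by 4 mm, set flush in the unit's top. Origin: middle of its hinge edge, which lies 36.5 mm to +x of the unit's origin at the top face; x points across the door away from the panel. Linked to the catch: its far edge rises as the catch goes in, to about 0.35 rad (34 mm) when it is fully in.
- bush: Bystander: loose brass bush, 28 mm across, 28 mm high, standing on the panel's edge strip at +y. Origin: centre of its underside.
- nut: Bystander: loose steel hexagon nut, 30 mm across flats, 16 mm high, on the panel's edge strip at -y. Origin: centre of its underside.
- sprocket: Bystander: rusty toothed wheel, about 130 mm across, 21 mm high, flat on the bench. Origin: centre of its underside.
- pulley: Bystander: blue grooved belt pulley, 110 mm across, 40 mm high, flat on the bench. Origin: centre of its underside.
- handwheel: Bystander: dark iron handwheel, 140 mm across, with an upright wooden grip 73 mm high, flat on the bench. Origin: its centre at bench level.
- carton: Bystander: closed cardboard carton 85 by 65 by 50 mm on the bench. Origin: centre of its underside.
- shaft: Bystander: steel shaft 140 mm long with two 36 mm collars, lying on the bench between the unit and the robot. Origin: under its middle at bench level.

How it is judged:
At the end, for the whole second after the job is handed in: The catch is in by more than 6 of its 8 mm and the door stands ajar by more than 0.2 rad, with every loose spare within 20 mm of where it was (value of joint catch above 0.006 m and angle between battery_door's own z axis and vertical above 0.2 rad and distance of each of bush, nut, sprocket, pulley, handwheel, carton, shaft from where it was at the start of the episode below 0.02 m); the robot touches nothing.
It fails at once if the hand touched or lifted the battery door (more than 1 N) (contact force between the arm and battery_door above 1 N).
It fails at once if the fingers touched or lifted the battery door (more than 1 N) (contact force between the fingers and battery_door above 1 N).
It fails at once if a loose spare was shoved, lifted or carried more than 20 mm (distance of any of bush, nut, sprocket, pulley, handwheel, carton, shaft from where it was at the start of the episode above 0.02 m).
It also fails if it takes over 51 s, if anything falls off the work surface, if the arm or the gripper's body presses on something with over 40 N, if the wrist force passes 120 N, or if a joint passes its speed limit or range.

## Working session

There is one attempt and no reset: what is moved stays moved. The work goes in short steps, Python scripts to look and compute and a tool call to move; the robot and the scene stay as the last step left them, time stands still between calls to the robot, and variables do not carry over. Pictures are saved under pics/ and viewed, and the job is handed in when it is done.

Besides the shell and the picture viewer there is one more tool, called as a command line: name --argument value ..., lists and objects as JSON in quotes. apply_moves: Moves the arm, as the interface text tells. Its arguments: {"type":"object","properties":{"rows":{"type":"string"},"squeeze":{"type":"number"}},"required":["rows"]}

```bash
mkdir -p pics; python3 - <<'E'
from station import telemetry, eyes
import cv2
print(telemetry.observe())
for n in ["top","side"]:
    i=eyes.camera_info(n); print(n,i)
    cv2.imwrite(f"pics/{n}0.png",eyes.grab_frame(n)[:,:,::-1])
E
```

```text
{'time_s': 0.0, 'joint_pos': array([-1.42211861e+00,  2.45819437e-01,  1.55903159e+00,  2.83236113e-05,
        1.33867397e+00, -1.74116707e-01]), 'joint_velocities': array([ 1.58723780e-03,  1.15885689e-03,  1.43529529e-04, -4.47359830e-04,
        4.81542960e-05,  5.62925277e-04]), 'joint_efforts': array([ 3.40189254e-04, -4.29508817e+01, -3.26125002e+01, -1.10145895e-04,
        5.38773107e-03, -2.45159754e-06]), 'eef_pos': array([ 0.20610982, -0.61586862,  0.23016743]), 'orientation': array([ 8.11544965e-01, -5.84289172e-01, -6.64576940e-04, -7.01440727e-04]), 'contact_force': array([-0.54375249,  0.52464985,  0.1467355 ]), 'ft_torque': array([-0.017915  , -0.04535136, -0.03678652]), 'width': 0.08546966917106497}
top {'fx': 533.0444886830089, 'fy': 533.0444886830089, 'cx': 288.8401622465586, 'cy': 208.4377129077045, 'extrinsics': array([[ 0.00989746, -0.99990908, -0.00915851,  0.05197696],
       [-0.99149942, -0.0086251 , -0.12982489,  0.60090782],
       [ 0.12973409,  0.0103656 , -0.99149464,  1.3692313 ],
       [ 0.        ,  0.        ,  0.        ,  1.        ]])}
side {'fx': 381.4371701940781, 'fy': 381.4371701940781, 'cx': 276.90976191472924, 'cy': 212.88415242564653, 'extrinsics': array([[ 0.86177241, -0.50697926, -0.01789798, -0.48171191],
       [-0.28957867, -0.46264999, -0.83791359,  0.26609153],
       [ 0.41652431,  0.72727368, -0.54550938,  0.50159552],
       [ 0.        ,  0.        ,  0.        ,  1.        ]])}
```

View pics/top0.png

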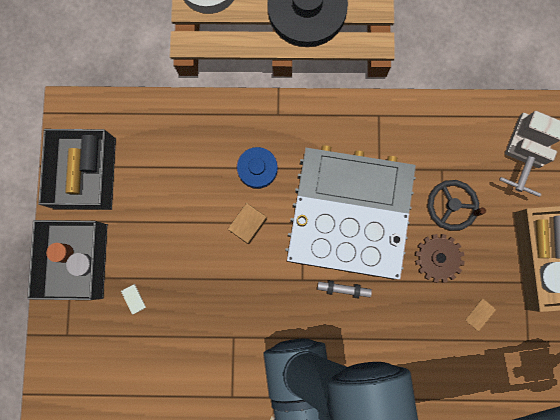

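View pics/side0.png

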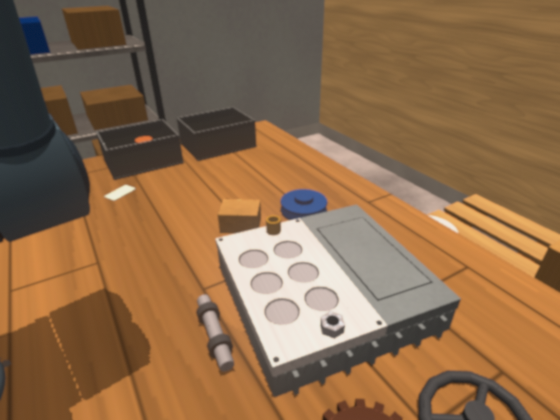

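Top view: the unit is centred near (350,213), with discs around (325,224), (350,228), (374,231), (320,247), (346,252) and (370,257). The bush is at (302,221) and the nut at (396,239). I'll enlarge it.

```bash
python3 - <<'E'
import cv2
a=cv2.imread("pics/top0.png")[140:300,270:430]
cv2.imwrite("pics/crop0.png",cv2.resize(a,(600*1,600),interpolation=cv2.INTER_CUBIC))
E
```

```text
(no output)
```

View pics/crop0.png

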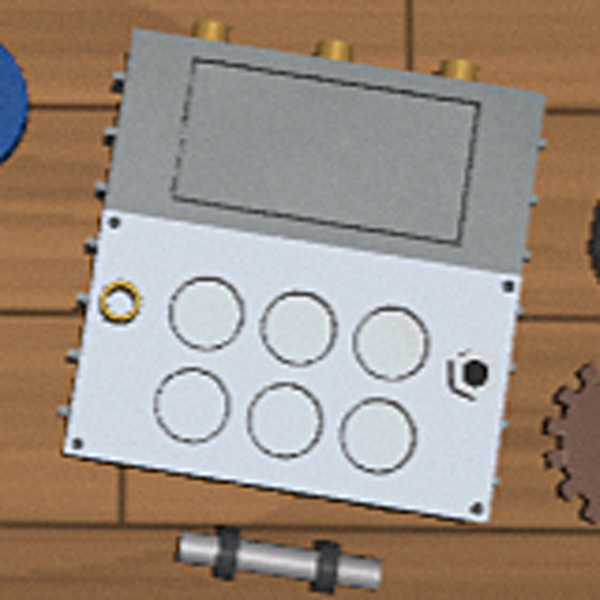

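```bash
cat > h.py <<'E'
import numpy as np
from station import telemetry, eyes
def ray(n,u,v,z):
    i=eyes.camera_info(n);E=i["extrinsics"];R=E[:3,:3];t=E[:3,3]
    d=R.T@np.array([(u-i["cx"])/i["fx"],(v-i["cy"])/i["fy"],1]);c=-R.T@t
    return c+d*(z-c[2])/d[2]
E
python3 - <<'E'
from h import *
def P(a,z=.07): return ray("top",270+(a[0]+.5)/3.75-.5,140+(a[1]+.5)/3.75-.5,z)[:2]
m=np.array([(206,314),(298,328),(391,343),(192,405),(285,421),(377,436)])
L=np.array([(32,64),(32,0),(32,-64),(-32,64),(-32,0),(-32,-64)])/1000
W=np.array([P(a) for a in m])
A=L@[1,1j]; B=W@[1,1j]
s=(np.conj(A)@(B-B.mean()))/(np.conj(A)@A); print("scale",abs(s),"yaw",np.angle(s)); 
c=B.mean();r=np.exp(1j*np.angle(s))
print("centre",c, "resid mm",np.abs(B-c-r*A)*1000)
print("discs",np.round(c+r*A,4))
for n,a,z in [("TL",(133,30),.07),("TR",(545,95),.07),("BR",(490,521),.07),("BL",(65,453),.07),("bush",(120,302),.098),("nut",(473,374),.086),("doorhinge L",(172,199),.07),("doorhinge R",(461,244),.07)]:
    w=P(a,z); q=(w@[1,1j]-c)/r; print(n,w,"panel",q*1000)
o=telemetry.observe()
from scipy.spatial.transform import Rotation as R
print(R.from_quat(o['orientation']).as_matrix())
E
```

```text
scale 0.9980680484316724 yaw -0.1517584534972872
centre (0.5175275466596398-0.09348746053814046j) resid mm [0.38944951 0.29195466 0.16582885 0.45993204 0.39101786 0.47237073]
discs [0.5588-0.0351j 0.5492-0.0983j 0.5395-0.1616j 0.4956-0.0254j
 0.4859-0.0886j 0.4762-0.1519j]
TL [0.75762296 0.01618302] panel (220.75633466794335+144.70682266375016j)
TR [ 0.71354278 -0.27042582] panel (220.5113245167638-145.27184367760339j)
BR [ 0.41948652 -0.2272144 ] panel (-76.69782857620196-147.01149744478835j)
BL [0.4625226 0.0607008] panel (-77.68241767986802+144.10068153110493j)
bush [0.56315868 0.02436614] panel (27.28998121783402+123.39744302173182j)
nut [ 0.51772414 -0.21429133] panel (18.457053783181784-119.38571881060977j)
doorhinge L [ 0.63816112 -0.01149369] panel (106.85156486213646+99.28836749579573j)
doorhinge R [ 0.60846083 -0.21053381] panel (107.58283422219337-101.95411986688109j)
[[ 3.17256037e-01 -9.48339882e-01 -2.73060499e-04]
 [-9.48338394e-01 -3.17256029e-01  1.70389752e-03]
 [-1.70250406e-03 -2.81618020e-04 -9.99998511e-01]]
```

apply_moves --rows "-30 -34 0 0 255;-36 -41 0 0 255;-36 -41 0 0 255;-36 -41 0 0 255;-36 -41 0 0 255" --squeeze 40

```text
time_s: 0.72
eef_pos: [0.3393, -0.3868, 0.2309]
orientation: [0.811, -0.584, -0.0, -0.0]
contact_force: [1.5, -0.2, -0.6]
width: -0.0
```

apply_moves --rows "-36 -41 0 0 255;-36 -41 0 0 255;-36 -41 0 0 255;-36 -41 0 0 255;-36 -41 0 0 255"

```text
time_s: 1.35
eef_pos: [0.4765, -0.1511, 0.2311]
orientation: [0.812, -0.584, -0.0, 0.0]
contact_force: [1.0, -0.0, 0.8]
width: 0.0001
```

```bash
cat >> h.py <<'E'
from scipy.spatial.transform import Rotation as Rr
D=dict(A=(.5588,-.0351),B=(.5492,-.0983),C=(.5395,-.1616),D=(.4956,-.0254),E=(.4859,-.0886),F=(.4762,-.1519))
def to(k,z):
    o=telemetry.observe();M=Rr.from_quat(o['orientation']).as_matrix()
    print(o['time_s'],o['eef_pos'],o['contact_force'],o['width'],"tilt",M[:2,2])
    print(k,np.round(1000*M.T@(np.array([*D[k],z])-o['eef_pos']),1))
E
python3 -c "
from h import *
to('F',.09)"
```

```text
1.35 [ 0.47653291 -0.15108259  0.23105322] [ 0.95938853 -0.01807531  0.84900928] 7.953643713810363e-05 tilt [-1.53771924e-04  5.18488247e-05]
F [  0.7   0.6 141.1]
```

apply_moves --rows "0.7 0.6 40 0 255;0 0 50 0 255;0 0 40 0 255;0 0 15 0 255;0 0 0 0 255"

```text
time_s: 1.98
eef_pos: [0.4754, -0.1536, 0.0859]
orientation: [0.812, -0.584, -0.001, 0.0]
contact_force: [0.6, -0.2, -0.1]
width: 0.0003
```

```bash
python3 - <<'E'
from h import *
import cv2
to('F',.07)
a=eyes.grab_frame("side")[:,:,::-1];cv2.imwrite("pics/s1.png",cv2.resize(a[180:400,170:460],(780,592)))
E
```

```text
1.975 [ 0.47540562 -0.1535908   0.08587527] [ 0.62944413 -0.23114643 -0.1340942 ] 0.0002527645322223926 tilt [-0.00135928  0.00081947]
F [-1.3 -1.3 15.9]
```

View pics/s1.png

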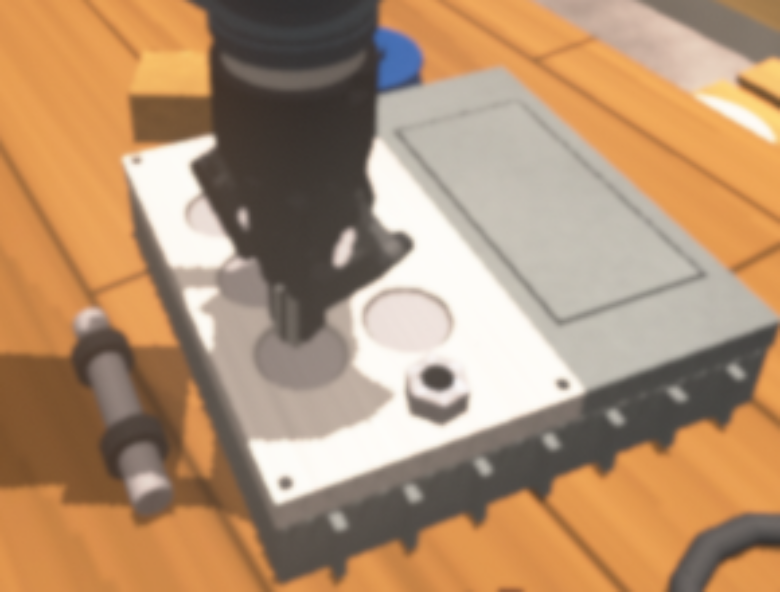

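Hand is over disc F (crop ~ (300,352)). I'll turn it about 0.56 so the knuckles point away from the bush and nut, then touch down.

apply_moves --rows "0 0 0 -0.18 255;0 0 0 -0.18 255;0 0 0 -0.18 255;0 0 5 0 255;0 0 0 0 255"

```text
time_s: 2.65
eef_pos: [0.4761, -0.154, 0.0819]
orientation: [0.938, -0.348, 0.001, 0.0]
contact_force: [0.1, 0.2, 0.7]
width: -0.0001
```

```bash
python3 -c "
from h import *
to('F',.067)"
```

```text
2.65 [ 0.47609042 -0.15395546  0.0818752 ] [0.06456691 0.21622866 0.72918099] -0.0001340150033750379 tilt [ 0.00089994 -0.00051741]
F [-1.3 -1.6 14.9]
```

apply_moves --rows "0 -1 7 0 255;0 0 5 0 255;0 0 2 0 255;0 0 2 0 255;0 0 0 0 255"

```text
time_s: 3.28
eef_pos: [0.4761, -0.1527, 0.067]
orientation: [0.938, -0.347, -0.002, -0.0]
contact_force: [-9.6, 4.9, 17.5]
width: -0.0001
```

F is rigid: 17.5 N at z = 0.067, the disc's resting height. On to E.

apply_moves --rows "0 0 -8 0 255;0 0 -5 0 255;0 0 0 0 255"

```text
time_s: 3.65
eef_pos: [0.4767, -0.1532, 0.0786]
orientation: [0.938, -0.347, 0.0, 0.0]
contact_force: [-0.0, -0.8, -0.2]
width: -0.0004
```

```bash
python3 -c "
from h import *
for k in 'FEDCBA': to(k,.067)"|grep -v tilt
```

```text
F [-1.2 -0.7 11.6]
E [-35.  -55.   11.6]
D [ -68.8 -109.4   11.6]
C [ 53.2 -34.5  11.7]
B [ 19.4 -88.8  11.7]
A [ -14.4 -143.1   11.7]
```

apply_moves --rows "-17 -27 0 0 255;-18 -28 0 0 255;0 0 7 0 255;0 0 4 0 255;0 0 1 0 255"

```text
time_s: 4.28
eef_pos: [0.4854, -0.0886, 0.067]
orientation: [0.938, -0.347, -0.001, -0.001]
contact_force: [-6.0, 6.2, 16.5]
width: 0.0003
```

apply_moves --rows "0 0 2 0 255;0 0 0 0 255"

```text
time_s: 4.53
eef_pos: [0.4855, -0.0887, 0.0669]
orientation: [0.938, -0.347, -0.002, -0.001]
contact_force: [-12.1, 7.1, 27.9]
width: 0.0002
```

E is rigid too. Next is D.

apply_moves --rows "0 0 -8 0 255;0 0 -6 0 255;-17 -27 0 0 255;-17 -27 0 0 255;0 0 0 0 255"

```text
time_s: 5.15
eef_pos: [0.4946, -0.0243, 0.0779]
orientation: [0.938, -0.346, -0.0, 0.0]
contact_force: [0.0, -0.2, -0.3]
width: -0.0001
```

apply_moves --rows "0 0 7 0 255;0 0 4 0 255;0 0 1 0 255;0 0 2 0 255;0 0 0 0 255"

```text
time_s: 5.78
eef_pos: [0.4947, -0.0259, 0.0643]
orientation: [0.938, -0.347, -0.0, 0.0]
contact_force: [-1.1, -1.2, 2.8]
width: 0.0005
```

D gives: z = 0.0643 at under 3 N. I'll press it to the stop at z ≈ 0.059.

apply_moves --rows "0 0 2 0 255;0 0 2 0 255;0 0 1.5 0 255;0 0 1.5 0 255;0 0 0 0 255"

```text
time_s: 6.4
eef_pos: [0.4948, -0.0259, 0.0589]
orientation: [0.938, -0.347, -0.001, 0.001]
contact_force: [-9.3, -2.0, 17.6]
width: -0.0
```

It's at the hard stop: z = 0.0589 and 17.6 N. Now I'll retreat upward.

apply_moves --rows "0 0 -5 0 255;0 0 -20 0 255;0 0 -50 0 255;0 0 -50 0 255;0 0 -30 0 255"

```text
time_s: 7.02
eef_pos: [0.4958, -0.0256, 0.215]
orientation: [0.938, -0.347, 0.002, -0.0]
contact_force: [0.7, -0.5, 0.1]
width: 0.0001
```

```bash
python3 - <<'E'
from h import *
import cv2
to('D',.067)
for n in ["side","top"]:
    cv2.imwrite(f"pics/{n}2.png",eyes.grab_frame(n)[:,:,::-1])
E
```

```text
7.025 [ 0.49584839 -0.02557115  0.21501545] [ 0.67558356 -0.47992013  0.08498384] 0.0001391033057806619 tilt [ 0.00401179 -0.00076377]
D [ -0.8   0.3 148. ]
```

View pics/side2.png

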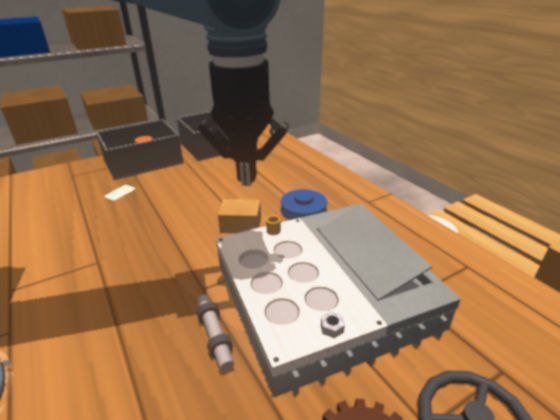

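View pics/top2.png

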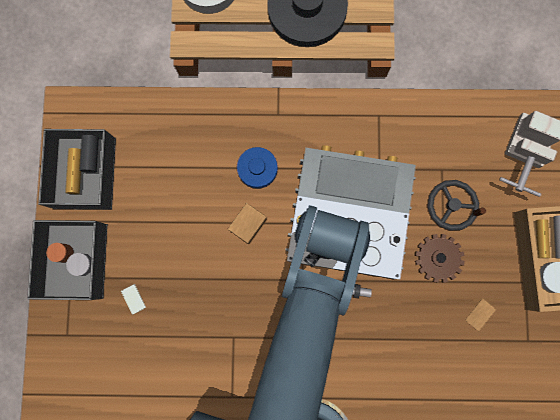

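The side view shows the door ajar, with its far edge up around (375,290)–(428,265). The bush (273,225), nut (332,323) and shaft (215,333) haven't moved, and the hand is 150 mm clear.

```bash
python3 -c "
from station import order
print(order.hand_in())"
```

```text
the job is handed in; nothing more can be done
None
```

The catch is pressed fully in and the battery door stands ajar. I handed the job in at about 7 s of the 51 s allowed; no verdict is reported.

- **Finding the catch:** I located the discs in the top camera image; their fitted centres agreed with the given layout to within 0.5 mm. With the fingers shut I pressed two discs that held firm at z = 0.067 m, at y = −64 mm (17.5 N) and y = 0 (28 N), both in the row nearest the robot. The third, at x = −32 mm, y = +64 mm, gave way at under 3 N. I did not test the other three.
- **Pressing it in:** I pushed that disc until it stopped at z = 0.0589 m with 17.6 N. That is about 8 mm of travel, its full stroke.
- **Last checks:** After I lifted the hand to z = 0.215 m, the force reading was back near zero. The side image showed the door's far edge raised. The bush, nut and shaft were where they had been in that view, and the other spares looked unmoved in the top view.
- **Not checked:** I judged the door angle by eye and from the full press, not by measuring it. In the final top image the arm hid the bush and most of the shaft.

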